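# Set the dosing collar and open the gas

### The arm

A 6-joint arm with a two-finger parallel gripper is mounted at the origin on the work surface. World frame = base frame: x ahead of the robot, y to its left, z up, the work surface at z = 0. Lengths are in m, angles in rad, forces in N, time in s.
With the tool pointing down it reaches from about 0.3 to 0.775 m from the base axis. Payload 14.6 kg.
Tool frame: the origin (TCP) lies on the centre line of the jaws, within the pads' length; the fingertips stand 19 mm ahead of it and the grasp point (between the pads) is the TCP; y points along the fingers, x is the direction in which the jaws open and shut, and the axes are right-handed (so a half turn about y gives the same grasp; the last joint's range is limited). The gripper opens to 94 mm and grips with 3 to 60 N. Pads are 16 mm wide; open, the fingers measure 119 mm over their backs; the gripper's body (75 mm by 177 mm) begins 78 mm behind the grasp point.
Start: joints at [-1.383, 0.3, 1.521, -0, 1.321, -0.067], TCP at [0.139, -0.532, 0.224] pointing down, gripper open.
Joint ranges: [-3.03, 3.03], [-0.79, 2.21], [0.23, 2.52], [-1.04, 4.18], [0, 3.07], [-2.55, 2.55]. Speed limits (rad/s): [2.22, 2.22, 2.57, 3.14, 3.14, 3.14].

### API

Orientations are given as [roll, pitch, yaw] about the fixed x, y, z axes, in that order (R = Rz(yaw) Ry(pitch) Rx(roll)).
In Python, from station import get_obs, cams, workorder gives the robot as it stands.
- The arm moves only by the shell command python3 -m handwheel 'ROWS' [FORCE]. ROWS is JSON, a list of rows, each an object of numbers: "fingers": the opening, from -1 (shut) to 1 (fully open); "x", "y", "z": the shift along the tool's x, y, z in m; "spin": the turn about the tool's y in degrees. In form: [{"fingers": .., "x": .., "y": .., "z": .., "spin": ..}, ...]. A call has exactly 10 rows; each row is the pose to reach, as a shift and turn from the pose commanded when the call began, along the tool's axes at that moment; what a row does not reach only later rows make up. A row lasts 1/10 s, in which the tool goes at most 50 mm and 8.59 degrees, less where a joint would pass 70% of its speed; a pose out of reach is approached as far as the arm can. A call with a gripper value outside its range is refused whole. The fingers move at their own pace and stop on an object; FORCE is the grip in N (left out, the last holds). Time passes only in rows, so rows that repeat a pose let the fingers close, or fill a call up. It gives the time, the measured TCP pose, the force and the opening at its end, in the units of the state.
- get_obs(): the state, without advancing time (a new reading comes with each control period).
- cams.camera(name): name is "scene" or "top"; returns (picture, depth): 420x560x3 uint8, red, green, blue; 420x560 float32, m along the optical axis (not along the pixel's ray), 0 where there is no reading.
- cams.get_calibration(name): a dict with "fx", "fy", "cx", "cy" (pixels), "dist" ([k1, k2, p1, p2, k3] as OpenCV has them; the pictures are not rectified), "view" (4x4, takes a point from world to camera coordinates). Camera axes: x right, y down, z forward; pixel columns grow to the right and rows downward; lengths in m; the calibration is good to about 2 mm. A picture is of the moment at which its call begins. get_calibration takes no time and is no camera call.
- workorder.hand_in(): hands the job in, once; it reports no verdict.
The state is a dict: "time_s": time; "qpos": joint angles; "joint_vel": joint speeds; "tau": joint torques, N m; "ee_pos": TCP position; "eef_rot": TCP orientation; "force": force on the tool from outside, world axes, zero at the start; "moment": the same for the moment, N m; "grip_width": finger opening in m.
Only numpy, scipy, OpenCV 4.12 (cv2) and the standard library are available. Lean on these libraries where they do the work, as an engineer would, in place of code of your own. Each camera call takes 0.05 s, during which the arm holds its last target. There are 200 camera calls.

### The job

On the leaning dosing head, turn the black collar ring round the barrel until it rests in the click stop where its rib lines up with the long ridge on the barrel's end. Then throw the toggle lever of the gas valve fully over, from its front to its back end stop, and let go. Leave the other things on the bench where they are.

Things in the scene. Friction and masses are not known exactly. Their poses are not given: they have to be found in the camera images.
- collar (a joint): turn of the collar ring about the barrel, rad; 0 = the marked stop (rib in line with the barrel's long ridge); positive = counter-clockwise looking at the barrel's free end. Sprung click stops at -1.26, -0.63, 0, +0.63, end limits -1.32 and +0.69; let go in between it springs to the nearest stop. About 0.1 N m carries it over a click. Starts at -1.26 or -0.63
- collar_mid (a point): centre of the black knurled collar ring, 57 mm across, 24 mm high along the axis. z = barrel axis out of the free end, 28 deg from vertical; x points at the ring's aluminium rib (5 mm proud of its end face, 17 to 28 mm from the axis, 6 wide). The barrel, 32 mm thick, runs on 25 mm past this point; behind the ring 25 mm of 36 mm neck lie free before the housing, 58 mm across. No axial play
- barrel_end (a point): centre of the fixed barrel's free end face, 25 mm from the collar's centre along the axis. z = the axis, outwards; x = direction of the long dark ridge (the mark), on the upper side away from the head's front; y = level. Three small dots on the face show the other stops
- dosing_head: fixed dosing head: grey housing on an aluminium foot 120 x 100 mm, origin under the foot's centre on the table; -x = its front, to which the barrel leans; the barrel leaves the housing 95 mm above the origin. A brass connector and pipe stub stick out 95 mm behind the origin, 60 mm up
- gas_lever (a joint): swing of the gas valve's toggle lever, rad: 0 = leaning to the block's front (gas shut; it starts between 0 and 0.2), 1.0 = leaning to the block's back (fully open, its end stop); upright at 0.5. It stays where it is left; about 1 N at the knob moves it
- gas_lever_tip (a point): centre of the black ball knob (26 mm across) at the lever's end, 80 mm from the pivot; the shaft is 10 mm thick
- gas_lever_base: fixed aluminium valve block 70 (x) x 50 (y) x 25 mm, with brass ports 20 mm long on its y sides, origin under its centre on the table. The lever's pivot is 22 mm above the origin, along y; the lever swings from -x (front) over the top to +x (back)
- pliers_mid (a point): combination pliers with red sleeves, lying flat, 135 mm long, 67 mm wide, 16 mm high; point at the pivot, 8 mm up
- vial_mid (a point): small amber screw-cap vial, standing, 28 mm across, 45 mm high; point half-way up
- beaker_mid (a point): glass beaker, standing, 70 mm across, 90 mm high; point half-way up
- leak_meter_mid (a point): hand-held white leak meter lying on its back, 150 x 65 mm, 34 mm high, with a nozzle 30 mm long at its +x end; point half-way up at its middle
- screwdriver_grip (a point): screwdriver with a yellow handle, 200 mm long, 26 mm thick, lying along its x axis; point in the handle
- spanner_grip (a point): open-ended spanner, 180 mm long, up to 20 mm high, lying along its x axis; point in the handle
- adapter_mid (a point): turned steel adapter standing on its flange (40 mm across), 34 mm high; point half-way up
There are look-alikes about, which are no part of the job. What is shaped like the gas_lever_base but blue is not meant.

How it is judged:
On the way, in this order (a step that is already met when the one before it is completed fails the run):
1. the collar rests at the marked stop, its rib in line with the long ridge (value of joint collar between -0.08 and 0.08 rad and velocity of joint collar between -0.1 and 0.1 rad/s), for 0.3 s.
2. then the gas lever is thrown fully to its back end stop, the collar still at the mark (value of joint gas_lever above 0.88 rad and value of joint collar between -0.08 and 0.08 rad), for 0.2 s.
At the end, for the whole second after the job is handed in: The collar is at rest within 0.08 rad of the marked stop (joint 0), the gas lever stands beyond 0.88 rad (its back end stop is at 1.0), and no loose thing on the bench lies more than 30 mm from where it began (all of step 2 and velocity of joint collar between -0.1 and 0.1 rad/s and distance of each of pliers_mid, vial_mid, beaker_mid, leak_meter_mid, screwdriver_grip, spanner_grip, adapter_mid from where it was at the start of the episode below 0.03 m); the robot touches nothing.
It fails at once if a loose bystander is moved more than 30 mm from its place (not (distance of each of pliers_mid, vial_mid, beaker_mid, leak_meter_mid, screwdriver_grip, spanner_grip, adapter_mid from where it was at the start of the episode below 0.03 m)).
It also fails if it takes over 45 s, if anything falls off the work surface, if the arm or the gripper's body presses on something with over 40 N, if the wrist force passes 120 N, or if a joint passes its speed limit or range.

## Working session

There is one attempt and no reset: what is moved stays moved. The work goes in short steps, Python scripts to look and compute and a shell command to move; the robot and the scene stay as the last step left them, time stands still between calls to the robot, and variables do not carry over. Pictures are saved under pics/ and viewed, about 8 in all and at most 12, crops included, and the job is handed in when it is done.

```bash
ls; mkdir -p pics
cat > h.py <<'E'
import numpy as np,cv2
from station import get_obs,cams,workorder
from scipy.spatial.transform import Rotation as R
def K(n):
    c=cams.get_calibration(n); return np.array([[c['fx'],0,c['cx']],[0,c['fy'],c['cy']],[0,0,1]]),np.array(c['dist']),np.array(c['view'])
def pts(n,uv,d):
    k,di,V=K(n); uv=np.array(uv,float).reshape(-1,1,2); u=cv2.undistortPoints(uv,k,di)[:,0]
    p=np.c_[u,np.ones(len(u))]*np.array(d).reshape(-1,1); return (p-V[:3,3])@V[:3,:3]
def grid(n,dep):
    h,w=dep.shape; vv,uu=np.mgrid[:h,:w]; return pts(n,np.c_[uu.ravel(),vv.ravel()],dep.ravel()).reshape(h,w,3)
def proj(n,P):
    k,di,V=K(n); return cv2.projectPoints(np.array(P,float).reshape(-1,1,3),cv2.Rodrigues(V[:3,:3])[0],V[:3,3],k,di)[0][:,0]
E
python3 - <<'E'
from h import *
for n in('scene','top'):
    im,d=cams.camera(n); np.savez(f'pics/{n}0.npz',im=im,d=d)
    cv2.imwrite(f'pics/{n}0.png',im[...,::-1]); V=K(n)[2]; print(n,-V[:3,:3].T@V[:3,3],V[2,:3],K(n)[0][0,0])
print(get_obs())
E
```

```text
pics
scene [ 1.30595896 -0.18579825  0.82229138] [-0.69420222  0.24446761 -0.67699251] 531.6217149364952
top [0.42410789 0.09572481 1.10297135] [ 0.13901503  0.0097591  -0.99024218] 511.1604628988582
{'time_s': 0.1, 'qpos': array([-1.38257346e+00,  3.00400599e-01,  1.52152353e+00, -2.15166948e-05,
        1.32067883e+00, -6.65905698e-02]), 'joint_vel': array([ 3.54116990e-04, -1.67707140e-03, -7.47203482e-04,  2.74078424e-03,
        1.30492241e-03, -7.67380490e-05]), 'tau': array([ 1.62242497e-03, -5.32643473e+01, -3.53284121e+01,  7.09994417e-02,
        2.34738953e-02, -7.06581886e-05]), 'ee_pos': array([ 0.13859278, -0.53203144,  0.22394933]), 'eef_rot': array([-1.57074990e+00,  1.00945356e-03, -1.31597753e+00]), 'force': array([-0.01588569,  0.68069248,  0.06526977]), 'moment': array([-0.00626703,  0.00400237, -0.05114338]), 'grip_width': 0.09383911765712269}
```

View pics/scene0.png

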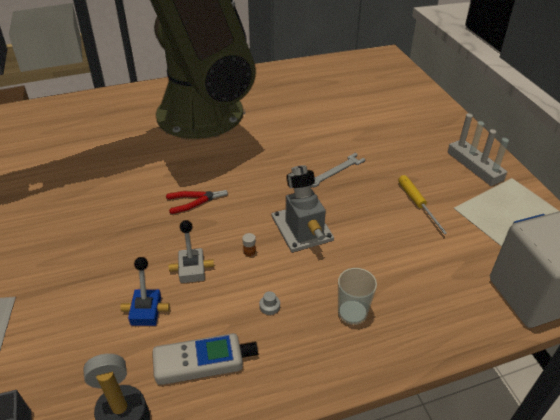

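View pics/top0.png

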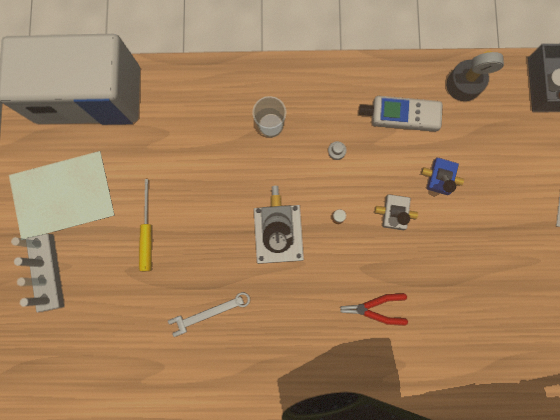

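The scene view shows the dosing head at (303,205), with the aluminium valve at (190,262) and its blue look-alike at (145,305). In the top view the head is at (278,233) with its connector pointing up (+x), so the barrel leans toward the robot. The valve is at (397,212) with its knob at (403,218).

Run:
```python
from h import *
o=[]
for n,(u,v) in (('top',(278,235)),('scene',(302,190))):
    z=np.load(f'pics/{n}0.npz'); im,d=z['im'],z['d']
    c=im[v-35:v+35,u-35:u+35]; o.append(cv2.resize(c[...,::-1],(400,400),interpolation=cv2.INTER_CUBIC))
    G=grid(n,d)
    P=G[v-45:v+45,u-45:u+45].reshape(-1,3); 
    if n=='top':
        # foot plate
        m=(P[:,2]>.006)&(P[:,2]<.03); r=cv2.minAreaRect((P[m][:,:2]*1000).astype(np.float32)); print('foot',r,np.median(P[m][:,2]))
    hi=P[P[:,2]>.12]; print(n,'hi',len(hi),hi.min(0),hi.max(0))
    V=G[...,2]
    # lever knob: black & high
    dark=im.max(2)<60
    for nm,w in (('valve',((375,195,425,235) if n=='top' else (165,215,220,285))),):
        a,b,e,f=w; Q=G[b:f,a:e].reshape(-1,3); k=dark[b:f,a:e].ravel()&(Q[:,2]>.06); print(nm,'knob',k.sum(),np.median(Q[k],0),Q[k].min(0),Q[k].max(0))
        m=(Q[:,2]>.018)&(Q[:,2]<.03); print('block',Q[m].mean(0),cv2.minAreaRect((Q[m][:,:2]*1000).astype(np.float32)))
cv2.imwrite('pics/crop0.png',np.hstack(o))
```

```text
foot ((533.78271484375, 105.7737045288086), (140.05873107910156, 179.81268310546875), 87.37647247314453) 0.012169705266894846
top hi 796 [0.42410789 0.09060043 0.12277363] [0.53877265 0.14806761 1.10297135]
valve knob 6 [ 0.55062862 -0.12381318  0.10878653] [ 0.53672368 -0.13519707  0.10328423] [ 0.55396424 -0.11961632  0.11068292]
block [ 0.57265311 -0.1296734   0.02435147] ((570.2542114257812, -132.77284240722656), (76.71115112304688, 81.69467163085938), 45.962730407714844)
scene hi 577 [ 0.48383035 -0.18579825  0.12001912] [1.30595896 0.14640284 0.82229138]
valve knob 121 [ 0.55405128 -0.13113661  0.10641629] [ 0.54362433 -0.18579825  0.0931636 ] [ 1.30595896 -0.11965817  0.82229138]
block [ 0.57791616 -0.13423193  0.02472401] ((571.518310546875, -134.4056396484375), (86.4828872680664, 72.96160125732422), 78.69588470458984)
```

View pics/crop0.png

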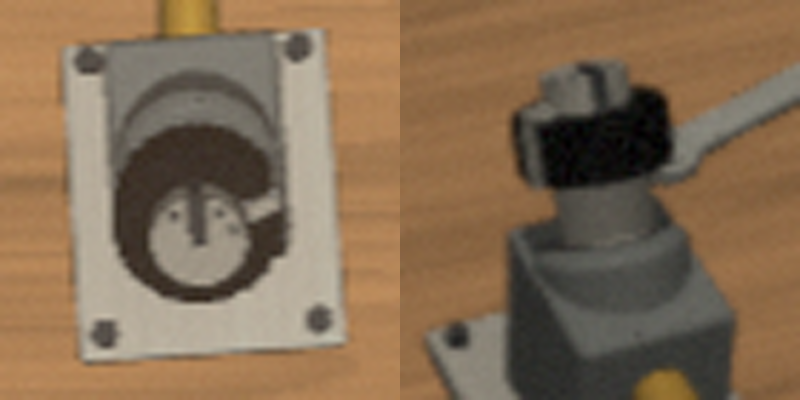

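The crop shows the ridge pointing to the back of the barrel face, which is centred at (200,240) in the left half. The rib is on the right (-y) side at (262,205), about 1.2 rad clockwise from the ridge, so the collar is at the -1.26 stop.

Run:
```python
from h import *
z=np.load('pics/top0.npz'); d=z['d']; G=grid('top',d)
def ray(n,uv,h):
    a=pts(n,[uv],[.5])[0]; V=K(n)[2]; c=-V[:3,:3].T@V[:3,3]; return c+(a-c)*(h-c[2])/(a[2]-c[2])
px=lambda x,y:(243-.41+x*.175,200-.41+y*.175)
C=np.array([ray('top',px(*p),.012) for p in((65,45),(325,30),(343,345),(82,360))]); print(C.round(4),C.mean(0))
dx=(C[0]+C[1]-C[2]-C[3])/2; dy=(C[0]+C[3]-C[1]-C[2])/2; print(np.linalg.norm(dx),np.linalg.norm(dy),np.arctan2(dx[1],dx[0]),np.arctan2(-dy[0],dy[1]))
yaw=(np.arctan2(dx[1],dx[0])+np.arctan2(-dy[0],dy[1]))/2
u,v=px(200,240); f=G[int(v)-3:int(v)+4,int(u)-5:int(u)+6].reshape(-1,3); print('face depth',np.median(f,0), 'rayz', ray('top',px(200,240),np.median(f[:,2])))
q=f[abs(f[:,2]-np.median(f[:,2]))<.02]; A=np.linalg.lstsq(np.c_[q[:,:2],np.ones(len(q))],q[:,2],rcond=None)[0]; print('normal',-A[:2],'expect tan28',np.tan(np.radians(28)))
E0=ray('top',px(200,240),np.median(f[:,2]))
a=np.radians(28); Rh=R.from_euler('z',yaw).as_matrix(); ax=Rh@[-np.sin(a),0,np.cos(a)]; mx=Rh@[np.cos(a),0,np.sin(a)]; my=np.cross(ax,mx)
print('axis',ax,'mx',mx,'my',my)
# head model: does the barrel line hit origin+95 up
o=C.mean(0)*[1,1,0]; print('along axis back to z=.095:',E0-ax*(E0[2]-.095)/ax[2], o)
M=E0-.025*ax; print('mid',M)
for t in(-1.26,-.63,0):
    r=np.cos(t)*mx+np.sin(t)*my; p=M+.012*ax+.0225*r+.005*ax; print(t,p,'top crop px',(proj('top',p)[0]-[242.59,199.59])/.175,'scene',(proj('scene',p)[0]-[266.59,154.59])*400/70+[400,0])
print(proj('scene',E0),(proj('scene',E0)[0]-[266.59,154.59])*400/70+[400,0])
```

```text
[[0.5848 0.1712 0.012 ]
 [0.5893 0.0729 0.012 ]
 [0.4706 0.0681 0.012 ]
 [0.4662 0.1653 0.012 ]] [0.52773994 0.11937243 0.012     ]
0.11871610225113713 0.09783620567234406 0.04539682823474622 0.045210096152528405
face depth [0.50036528 0.11873837 0.15174357] rayz [0.49937308 0.11768614 0.15174357]
normal [-0.64369057 -0.05642986] expect tan28 0.5317094316614788
axis [-0.46898987 -0.02126141  0.88294759] mx [0.88204167 0.0399869  0.46947156] my [-0.04528797  0.99897397  0.        ]
along axis back to z=.095: [0.52951322 0.11905253 0.095     ] [0.52773994 0.11937243 0.        ]
mid [0.51109783 0.11821767 0.12966988]
-1.26 [0.51016438 0.09673132 0.14791037] top crop px [263.84794132 207.27107399] scene [536.88515159 108.1547793 ]
-0.63 [0.51976139 0.10534106 0.15321528] top crop px [237.07596721 176.84192442] scene [569.03433816 107.98118776]
0 [0.52297093 0.11875594 0.1552431 ] top crop px [195.75965218 166.93562071] scene [608.11536799 101.70713066]
[[298.56333646 166.97796925]] [582.70477976  70.78839569]
```

```bash
cat > plan.py <<'E'
from h import *
yaw=.0453;a=np.radians(28);Rh=R.from_euler('z',yaw).as_matrix();ax=Rh@[-np.sin(a),0,np.cos(a)];mx=Rh@[np.cos(a),0,np.sin(a)];my=np.cross(ax,mx)
M=np.array([.5108,.1184,.1288])
def plan(t,gap=0.,rc=.026,lift=.001):
    rh=np.cos(t)*mx+np.sin(t)*my; th=np.cross(ax,rh)
    e=M+.017*ax+rc*rh-.003*th
    psi=np.arctan2(rh[1],rh[0])+np.pi/2
    X=np.array([np.cos(psi),np.sin(psi)]);Z=np.array([-X[1],X[0]])
    c=e[:2]-(.0125+gap)*X
    # face points under block
    rr,ph=np.meshgrid(np.linspace(.016,.0285,30),np.linspace(0,2*np.pi,181)); q=M+.012*ax+rr[...,None]*(np.cos(ph)[...,None]*mx+np.sin(ph)[...,None]*my)
    q=q.reshape(-1,3);l=q[:,:2]-c; ins=(abs(l@X)<.0125)&(abs(l@Z)<.008); zt=q[ins,2].max()+lift if ins.any() else np.nan
    ss,ph=np.meshgrid(np.linspace(.012,.025,8),np.linspace(0,2*np.pi,181)); b=(M+ss[...,None]*ax+.016*(np.cos(ph)[...,None]*mx+np.sin(ph)[...,None]*my)).reshape(-1,3)
    l=b[:,:2]-c; cl=np.maximum(abs(l@X)-.0125,abs(l@Z)-.008)[b[:,2]>zt].min()
    ed=M+.017*ax+np.linspace(.017,.028,12)[:,None]*rh-.003*th; l=(ed[:,:2]-c)@Z; en=ed[abs(l)<.008,2]-zt
    return np.r_[c,zt+.019],psi,cl,en.min(),en.max()
def local(P,yw,o):
    y0=o['eef_rot'][2];X=np.array([np.cos(y0),np.sin(y0),0]);Z=np.array([-X[1],X[0],0]);d=P-o['ee_pos']
    return (np.array([d@X,-d[2],d@Z])*1000).round(1),np.degrees(-(yw-y0)).round(1)
E
python3 - <<'E'
from plan import *
o=get_obs()
for t in(-1.26,-1,-.8,-.6,-.4,-.2,0):
    p,y,cl,e0,e1=plan(t); print(t,p.round(4),round(y,3),'clear mm',(np.array([cl,e0,e1])*1e3).round(1))
p,y,*_=plan(-1.26,.010); print(local(p,y,o),p)
E
```

```text
-1.26 [0.4966 0.0886 0.1608] 0.322 clear mm [1.7 3.3 4.7]
-1 [0.5035 0.0884 0.1644] 0.561 clear mm [1.6 1.8 4.3]
-0.8 [0.5087 0.0894 0.1669] 0.754 clear mm [1.9 0.8 4.1]
-0.6 [0.5138 0.0915 0.169 ] 0.957 clear mm [ 1.7 -0.   3.8]
-0.4 [0.5186 0.0946 0.1707] 1.17 clear mm [ 2.2 -0.7  3.6]
-0.2 [0.5229 0.0986 0.172 ] 1.39 clear mm [ 2.1 -1.6  3.4]
0 [0.5265 0.1036 0.1726] 1.616 clear mm [ 2.9 -1.9  3.3]
(array([-509.7,   69. ,  492.9]), np.float64(-93.8)) [0.4871376  0.08548383 0.15495758]
```

```bash
python3 -m handwheel '[{"fingers":-1,"x":-0.05,"y":0,"z":0.05,"spin":-8},{"fingers":-1,"x":-0.1,"y":0,"z":0.1,"spin":-16},{"fingers":-1,"x":-0.13,"y":0,"z":0.13,"spin":-24},{"fingers":-1,"x":-0.16,"y":0,"z":0.16,"spin":-32},{"fingers":-1,"x":-0.19,"y":0,"z":0.19,"spin":-40},{"fingers":-1,"x":-0.22,"y":0,"z":0.22,"spin":-48},{"fingers":-1,"x":-0.25,"y":0,"z":0.25,"spin":-56},{"fingers":-1,"x":-0.28,"y":0,"z":0.28,"spin":-64},{"fingers":-1,"x":-0.31,"y":0,"z":0.31,"spin":-72},{"fingers":-1,"x":-0.34,"y":0,"z":0.34,"spin":-80}]' 20
python3 - <<'E'
from plan import *
p,y,*_=plan(-1.26,.010);p[2]=.224; print(local(p,y,get_obs()))
E
```

```text
time_s: 1.1
ee_pos: [0.3824, -0.1157, 0.2245]
eef_rot: [-1.571, -0.0, 0.086]
force: [0.3, -0.5, 0.1]
grip_width: 0.0174
(array([121.6,   0.5, 191.4]), np.float64(-13.5))
```

```bash
python3 -m handwheel '[{"fingers":-1,"x":0.02,"y":0,"z":0.035,"spin":-4},{"fingers":-1,"x":0.045,"y":0,"z":0.07,"spin":-8},{"fingers":-1,"x":0.065,"y":0,"z":0.105,"spin":-13},{"fingers":-1,"x":0.085,"y":0,"z":0.14,"spin":-13},{"fingers":-1,"x":0.105,"y":0,"z":0.17,"spin":-13},{"fingers":-1,"x":0.118,"y":0,"z":0.188,"spin":-13},{"fingers":-1,"x":0.118,"y":0,"z":0.188,"spin":-13},{"fingers":-1,"x":0.118,"y":0,"z":0.188,"spin":-13},{"fingers":-1,"x":0.118,"y":0,"z":0.188,"spin":-13},{"fingers":-1,"x":0.118,"y":0,"z":0.188,"spin":-13}]'
python3 - <<'E'
from plan import *
im,d=cams.camera('scene'); cv2.imwrite('pics/s1.png',cv2.resize(im[80:290,160:440,::-1],(784,588),interpolation=cv2.INTER_CUBIC))
p,y,*_=plan(-1.26,.010);p[2]=.161; print(local(p,y,get_obs()))
E
```

```text
time_s: 2.1
ee_pos: [0.4842, 0.0785, 0.2246]
eef_rot: [-1.571, -0.0, 0.306]
force: [0.6, 0.1, 0.5]
grip_width: 0.0004
(array([ 4.8, 63.6,  5.7]), np.float64(-0.9))
```

View pics/s1.png

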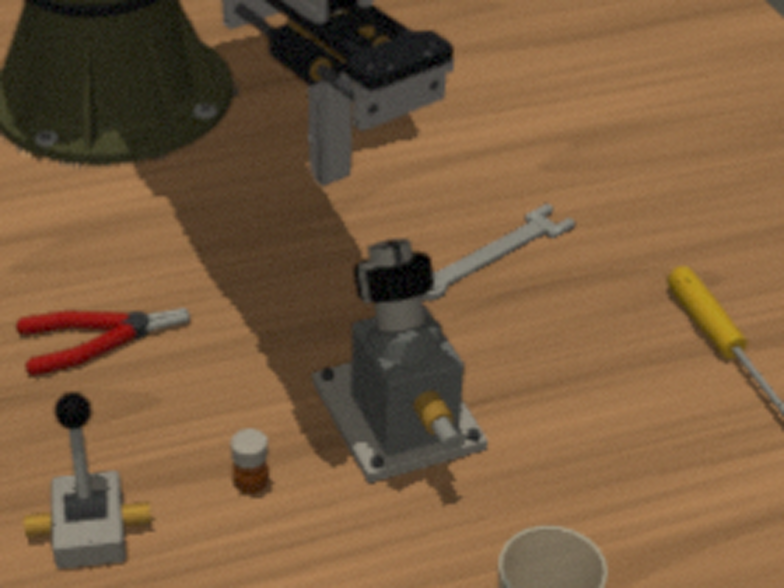

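The closed fingers (tip at (332,180)) hang free, front-right of the barrel, and the rib is on the left of the ring at (362,280). I'll descend beside the rib.

```bash
python3 -m handwheel '[{"fingers":-1,"x":0.005,"y":0,"z":0.0055,"spin":-1},{"fingers":-1,"x":0.005,"y":0.015,"z":0.0055,"spin":-1},{"fingers":-1,"x":0.005,"y":0.03,"z":0.0055,"spin":-1},{"fingers":-1,"x":0.005,"y":0.045,"z":0.0055,"spin":-1},{"fingers":-1,"x":0.005,"y":0.055,"z":0.0055,"spin":-1},{"fingers":-1,"x":0.005,"y":0.06,"z":0.0055,"spin":-1},{"fingers":-1,"x":0.005,"y":0.063,"z":0.0055,"spin":-1},{"fingers":-1,"x":0.005,"y":0.0635,"z":0.0055,"spin":-1},{"fingers":-1,"x":0.005,"y":0.0635,"z":0.0055,"spin":-1},{"fingers":-1,"x":0.005,"y":0.0635,"z":0.0055,"spin":-1}]'
python3 - <<'E'
from plan import *
im,d=cams.camera('scene'); o=get_obs();cv2.imwrite('pics/s2.png',np.hstack([cv2.resize(cams.camera(n)[0][v-35:v+35,u-35:u+35,::-1],(400,400),interpolation=cv2.INTER_CUBIC) for n,u,v in(('top',278,235),('scene',302,175))]))
for t in(-1.26,-1.1,-.9,-.7,-.5,-.3,-.15): p,y,*_=plan(t,0);print(t,local(p,y,o))
E
```

```text
time_s: 3.15
ee_pos: [0.4878, 0.0861, 0.1614]
eef_rot: [-1.571, -0.001, 0.325]
force: [0.2, 0.6, 0.2]
grip_width: 0.0004
-1.26 (array([ 9.2,  0.6, -0.4]), np.float64(0.2))
-1.1 (array([13.1, -1.7, -2.1]), np.float64(-8.2))
-0.9 (array([18.2, -4.3, -3.3]), np.float64(-19.0))
-0.7 (array([23.7, -6.6, -3.5]), np.float64(-30.3))
-0.5 (array([29.2, -8.6, -2.7]), np.float64(-42.3))
-0.3 (array([ 34.7, -10.1,  -0.7]), np.float64(-54.7))
-0.15 (array([ 38.6, -10.9,   1.5]), np.float64(-64.3))
```

View pics/s2.png

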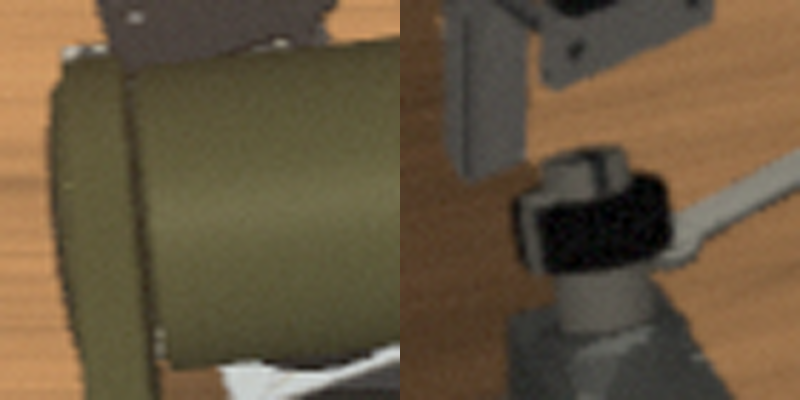

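Run:
```python
from plan import *
o=get_obs();c=o['ee_pos'];y=o['eef_rot'][2];X=np.array([np.cos(y),np.sin(y),0]);Z=np.array([-X[1],X[0],0])
for sx,sz in((1,1),(1,-1),(-1,-1)):
    p=c+sx*.0125*X+sz*.008*Z-[0,0,.019]; print(sx,sz,(proj('scene',p)[0]-[266.59,139.59])*400/70+[400,0])
```

```text
1 1 [527.27376278 184.00392237]
1 -1 [491.60508942 200.49770977]
-1 -1 [450.26474281 165.57658498]
```

Run:
```python
from plan import *
from scipy.optimize import least_squares
o=get_obs();c=o['ee_pos'];y=o['eef_rot'][2];X=np.array([np.cos(y),np.sin(y),0]);Z=np.array([-X[1],X[0],0])
obs=np.array([[526,161],[470,185],[446,156]])
def f(q,n=0):
    return np.array([(proj('scene',c+s*q[0]*X+t*q[1]*Z-[0,0,q[2]])[0]-[266.59,139.59])*400/70+[400,0] for s,t in((1,1),(1,-1),(-1,-1))])
r=least_squares(lambda q:(f(q)-obs).ravel(),[.01,.01,.019]);print(r.x,f(r.x))
im=cv2.imread('pics/s2.png')[:220,420:580]; cv2.imwrite('pics/s2z.png',cv2.resize(im,None,fx=3.6,fy=2.7))
```

```text
[0.00822854 0.01231497 0.01195135] [[529.91744287 158.22623211]
 [474.82650837 183.44437323]
 [447.53356923 160.41693355]]
```

View pics/s2z.png

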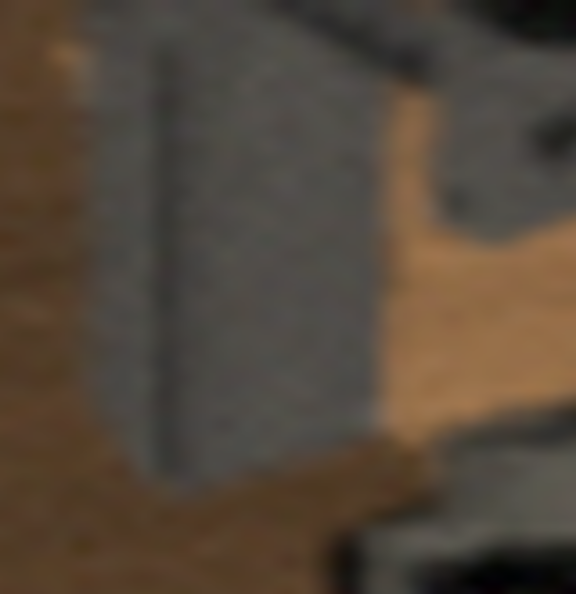

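Run:
```python
from plan import *
im,d=cams.camera('scene');G=grid('scene',d);o=get_obs();c=o['ee_pos'];y=o['eef_rot'][2];X=np.array([np.cos(y),np.sin(y),0]);Z=np.array([-X[1],X[0],0])
L=np.stack([(G-c)@X,(G-c)@Z,G[...,2]-c[2]],-1)*1000
for v in range(150,173,2): print(v,' '.join('%3d,%3d,%3d|'%tuple(L[v,u]) for u in range(273,292,2)))
```

```text
150 -225,139,-160|  -7,-12, 33|  -2,-11, 35|   1, -9, 37|  11,-11, 43|  12, -7, 42|   9,  0, 38|  11,  3, 37| -199,172,-159|  71,-34, 89|
152 -216,133,-158|  -7,-12, 27|  -4, -9, 28|   2,-10, 33|   7, -8, 35|  11, -6, 36|  10,  0, 33|  13,  1, 34| -193,167,-160|  71,-34, 84|
154 -208,126,-157|  -9,-11, 21|  -3,-10, 25|   2, -9, 28|  10,-10, 33|   8, -4, 29|  10, -1, 29|   8,  5, 24| -185,161,-158| -178,162,-155|
156 -204,124,-160| -10, -9, 15|  -2,-11, 21|   1, -9, 22|  10,-11, 28|  10, -5, 26|  10, -1, 24|  13,  1, 24| -180,157,-160| -175,160,-159|
158 -195,118,-159| -11, -9,  9|  -5, -9, 13|   3,-10, 19|   8, -9, 22|  10, -5, 20|  13, -3, 21|  12,  2, 18| -170,149,-157| -164,152,-155|
160 -188,112,-158|  -9,-10,  5|  -2,-11, 10|   2,-10, 13|   9,-10, 17|  11, -6, 17|  13, -2, 16|   9,  4, 11| -166,147,-160| -161,149,-158|
162 -183,109,-160| -11, -9,  0|  -2,-11,  5|   2,-10,  8|   9,-10, 12|  10, -5, 11|  11, -1,  9|  11,  3,  7| -157,140,-158| -156,145,-160|
164 -176,103,-159|  -8,-12, -2|  -3,-10,  0|   2, -9,  2|   9,-10,  7|   9, -5,  5|  10,  0,  4|  10,  4,  1| -149,134,-156| -149,140,-160|
166 -168, 98,-158| -12, -8,-12|  -4, -9, -6|   3,-10, -1|   9,-10,  2|  10, -5,  0|  10,  0, -1|   9,  5, -4| -142,129,-156| -138,132,-155|
168 -161, 93,-158| -160, 98,-160|  -2,-11, -9|   6,-12, -3|   9,-10, -2|  12, -7, -2|  10,  0, -6| -140,121,-158| -141,128,-162|  13, 12,-10|
170 -155, 89,-159| -152, 92,-158|  -3,-10,-15|   4,-11,-10|  12,-11, -5| -140,108,-158| -139,113,-160| -135,117,-159| -134,123,-161|  13, 12,-16|
172 -150, 84,-159| -145, 87,-157| -142, 91,-157| -142, 97,-160| -139,101,-161| -136,105,-161| -132,109,-160| -131,114,-162| -127,117,-160|   3, 21,-31|
```

The depth reading shows the fingertips are chamfered on their backs, with only the inner pads reaching 19 mm. So I'll open the fingers and push the rib with the trailing finger's pad face, keeping the other finger off the ring.

```bash
cat > plan2.py <<'E'
from plan import *
W=.060
def plan2(t,gap=0.,rc=.026,lift=.001):
    rh=np.cos(t)*mx+np.sin(t)*my; th=np.cross(ax,rh); e=M+.017*ax+rc*rh-.003*th
    psi=np.arctan2(rh[1],rh[0])+np.pi/2; X=np.array([np.cos(psi),np.sin(psi)]);Z=np.array([-X[1],X[0]])
    c=e[:2]-gap*X  # pad plane point
    rr,ph=np.meshgrid(np.linspace(.016,.0285,30),np.linspace(0,2*np.pi,181)); q=(M+.012*ax+rr[...,None]*(np.cos(ph)[...,None]*mx+np.sin(ph)[...,None]*my)).reshape(-1,3)
    def under(c0,lo,hi,h): l=q[:,:2]-c0; i=(l@X>lo)&(l@X<hi)&(abs(l@Z)<h); return q[i,2].max() if i.any() else -1
    zt=under(c,-.004,0,.008)+lift
    lead=under(c+W*X,-.001,.012,.011)
    ss,ph=np.meshgrid(np.linspace(.012,.025,8),np.linspace(0,2*np.pi,181)); b=(M+ss[...,None]*ax+.016*(np.cos(ph)[...,None]*mx+np.sin(ph)[...,None]*my)).reshape(-1,3); b=b[b[:,2]>zt]
    l=b[:,:2]-c; x=l@X; dx=np.minimum(np.maximum(-.012-x,x),np.maximum(W-x,x-W-.012)); cl=np.maximum(dx,abs(l@Z)-.009).min()
    ed=M+.017*ax+np.linspace(.017,.028,12)[:,None]*rh-.003*th; l=(ed[:,:2]-c)@Z; en=ed[abs(l)<.008,2]-zt
    return np.r_[c+W/2*X,zt+.019],psi,cl*1e3,lead,en.min()*1e3,en.max()*1e3
E
python3 - <<'E'
from plan2 import *
o=get_obs()
p,y,*_=plan2(-1.26,.008);p[2]=.20;print('above',local(p,y,o))
for t in(-1.26,-1,-.8,-.6,-.4,-.2,0):
    p,y,*r=plan2(t); print(t,p.round(4),round(y,3),np.round(r,2),local(p,y,o))
E
```

```text
above (array([ 43.8, -38.9,  -0.5]), np.float64(0.2))
-1.26 [0.5369 0.1021 0.1608] 0.322 [ 0.98 -1.    3.26  4.7 ] (array([51.8,  0.3, -0.6]), np.float64(0.2))
-1 [0.5395 0.111  0.1644] 0.561 [ 0.65 -1.    1.78  4.32] (array([57. , -3.3,  7.1]), np.float64(-13.5))
-0.8 [0.5397 0.1185 0.1669] 0.754 [ 0.86 -1.    0.81  4.08] (array([59.7, -5.7, 14.1]), np.float64(-24.6))
-0.6 [0.5383 0.1262 0.169 ] 0.957 [ 1.21 -1.   -0.03  3.84] (array([60.8, -7.9, 21.9]), np.float64(-36.2))
-0.4 [0.5352 0.1337 0.1707] 1.17 [ 1.24 -1.   -0.7   3.63] (array([60.3, -9.6, 29.9]), np.float64(-48.4))
-0.2 [0.5305 0.1404 0.172 ] 1.39 [ 1.14 -1.   -1.62  3.45] (array([ 58. , -10.8,  37.8]), np.float64(-61.1))
0 [0.5245 0.1461 0.1726] 1.616 [ 1.88 -1.   -1.85  3.31] (array([ 54.1, -11.5,  45.1]), np.float64(-74.0))
```

```bash
python3 -m handwheel '[{"fingers":-1,"x":0,"y":-0.03,"z":-0.002,"spin":0},{"fingers":0.277,"x":0.01,"y":-0.04,"z":-0.002,"spin":0},{"fingers":0.277,"x":0.03,"y":-0.04,"z":-0.002,"spin":0},{"fingers":0.277,"x":0.042,"y":-0.04,"z":-0.002,"spin":0},{"fingers":0.277,"x":0.042,"y":-0.04,"z":-0.002,"spin":0},{"fingers":0.277,"x":0.042,"y":-0.04,"z":-0.002,"spin":0},{"fingers":0.277,"x":0.042,"y":-0.04,"z":-0.002,"spin":0},{"fingers":0.277,"x":0.042,"y":-0.04,"z":-0.002,"spin":0},{"fingers":0.277,"x":0.042,"y":-0.04,"z":-0.002,"spin":0},{"fingers":0.277,"x":0.042,"y":-0.04,"z":-0.002,"spin":0}]'
python3 - <<'E'
from plan2 import *
o=get_obs()
for t,g in((-1.26,.008),(-1.26,0),(-1.1,0),(-1,0),(-.9,0),(-.8,0)):
    p,y,*r=plan2(t,g,.0275); print(t,np.round(r,2),local(p,y,o))
E
```

```text
time_s: 4.35
ee_pos: [0.5279, 0.0975, 0.2011]
eef_rot: [-1.571, -0.0, 0.325]
force: [-0.2, -0.5, 0.0]
grip_width: 0.0597
-1.26 [ 3.8  -1.    8.08  9.23] (array([ 2. , 44.8, -0. ]), np.float64(0.2))
-1.26 [ 2.18 -1.    3.55  4.7 ] (array([10. , 40.3, -0. ]), np.float64(0.2))
-1.1 [ 2.19 -1.    2.73  4.43] (array([13.6, 38. ,  4.5]), np.float64(-8.2))
-1 [ 2.05 -1.    2.29  4.32] (array([15.6, 36.7,  7.7]), np.float64(-13.6))
-0.9 [ 2.12 -1.    1.87  4.2 ] (array([17.2, 35.4, 11.1]), np.float64(-19.0))
-0.8 [ 2.28 -1.    1.46  4.08] (array([18.5, 34.2, 14.8]), np.float64(-24.6))
```

Descend beside the rib (pad about 8 mm behind it), then close the gap and start pushing to about -0.9.

```bash
python3 -m handwheel '[{"fingers":0.277,"x":0.002,"y":0.02,"z":0,"spin":0},{"fingers":0.277,"x":0.002,"y":0.035,"z":0,"spin":0},{"fingers":0.277,"x":0.002,"y":0.04,"z":0,"spin":0},{"fingers":0.277,"x":0.004,"y":0.0405,"z":0,"spin":0},{"fingers":0.277,"x":0.008,"y":0.0405,"z":0,"spin":0},{"fingers":0.277,"x":0.011,"y":0.0395,"z":0.001,"spin":-2},{"fingers":0.277,"x":0.0136,"y":0.038,"z":0.0045,"spin":-8},{"fingers":0.277,"x":0.0156,"y":0.0367,"z":0.0077,"spin":-13.5},{"fingers":0.277,"x":0.0172,"y":0.0354,"z":0.0111,"spin":-19},{"fingers":0.277,"x":0.0172,"y":0.0354,"z":0.0111,"spin":-19}]'
python3 - <<'E'
from plan2 import *
o=get_obs(); print(o['force'],o['moment'])
cv2.imwrite('pics/s3.png',cv2.resize(cams.camera('scene')[0][135:215,245:365,::-1],(780,520),interpolation=cv2.INTER_CUBIC))
for t,g in((-.9,0),(-.8,0),(-.7,0),(-.6,0),(-.5,0),(-.4,0),(-.3,0),(-.2,0),(-.1,0)):
    p,y,*r=plan2(t,g,.0275); print(t,np.round(r,2),local(p,y,o))
E
```

```text
time_s: 5.35
ee_pos: [0.5413, 0.114, 0.1664]
eef_rot: [-1.571, -0.001, 0.658]
force: [0.6, 0.0, 0.1]
grip_width: 0.0601
[0.58787996 0.03636014 0.11647462] [-0.00633632 -0.11259916  0.01904268]
-0.9 [ 2.12 -1.    1.87  4.2 ] (array([-0.8,  0.7,  0.1]), np.float64(0.1))
-0.8 [ 2.28 -1.    1.46  4.08] (array([ 1.6, -0.5,  3.2]), np.float64(-5.5))
-0.7 [ 2.16 -1.    0.73  3.96] (array([ 3.7, -1.6,  6.5]), np.float64(-11.2))
-0.6 [ 2.04 -1.    0.36  3.84] (array([ 5.5, -2.6, 10.2]), np.float64(-17.1))
-0.5 [ 2.66 -1.    0.02  3.73] (array([ 6.9, -3.5, 14.1]), np.float64(-23.1))
-0.4 [ 2.59 -1.   -0.26  3.63] (array([ 7.9, -4.3, 18.2]), np.float64(-29.3))
-0.3 [ 2.52 -1.   -0.51  3.53] (array([ 8.4, -5. , 22.3]), np.float64(-35.6))
-0.2 [ 2.45 -1.   -0.7   3.45] (array([ 8.5, -5.6, 26.6]), np.float64(-42.0))
-0.1 [ 2.37 -1.   -0.83  3.37] (array([ 8.2, -6. , 30.8]), np.float64(-48.4))
```

View pics/s3.png

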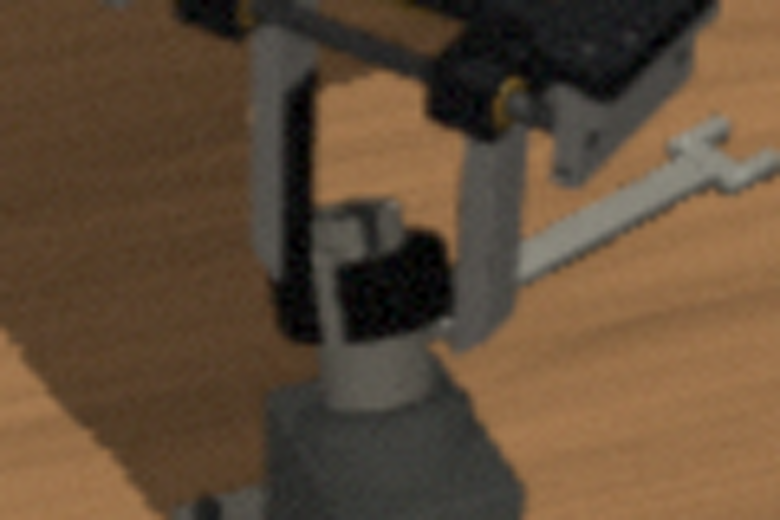

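The rib, now at (330,290), has moved off the first stop with the pad just behind it. I'll carry it on past -0.315.

```bash
python3 -m handwheel '[{"fingers":0.277,"x":0.0016,"y":0,"z":0.0032,"spin":-5.5},{"fingers":0.277,"x":0.0037,"y":-0.001,"z":0.0065,"spin":-11},{"fingers":0.277,"x":0.0055,"y":-0.002,"z":0.0102,"spin":-17},{"fingers":0.277,"x":0.0069,"y":-0.003,"z":0.0141,"spin":-23},{"fingers":0.277,"x":0.0079,"y":-0.0038,"z":0.0182,"spin":-29},{"fingers":0.277,"x":0.0082,"y":-0.0042,"z":0.0202,"spin":-32.5},{"fingers":0.277,"x":0.0084,"y":-0.0046,"z":0.0223,"spin":-35.5},{"fingers":0.277,"x":0.0084,"y":-0.005,"z":0.0245,"spin":-39},{"fingers":0.277,"x":0.0084,"y":-0.005,"z":0.0245,"spin":-39},{"fingers":0.277,"x":0.0084,"y":-0.005,"z":0.0245,"spin":-39}]'
python3 - <<'E'
from plan2 import *
o=get_obs(); print(o['force'],o['moment'])
cv2.imwrite('pics/s4.png',cv2.resize(cams.camera('scene')[0][135:215,245:365,::-1],(780,520),interpolation=cv2.INTER_CUBIC))
E
```

```text
time_s: 6.4
ee_pos: [0.5328, 0.1381, 0.1708]
eef_rot: [-1.571, -0.0, 1.333]
force: [-0.4, -0.8, 0.3]
grip_width: 0.0597
[-0.36446505 -0.82722668  0.26428456] [-0.1548511  -0.17435374 -0.02942636]
```

View pics/s4.png

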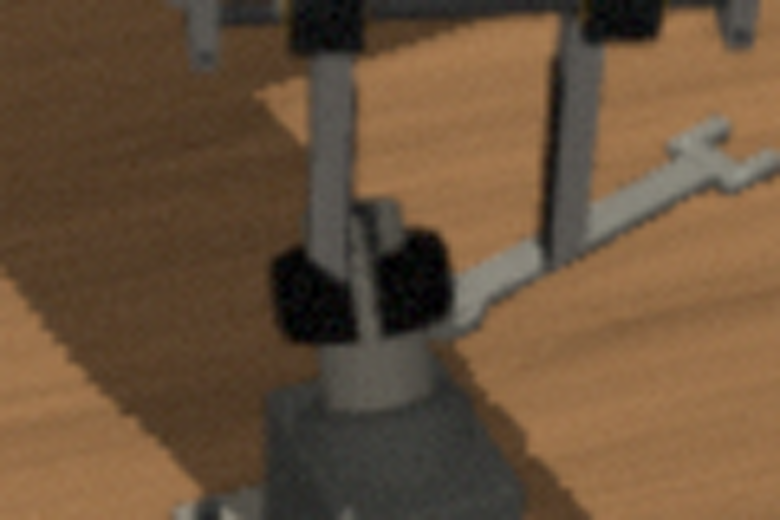

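The rib, at (365,290), now looks close to the ridge at (370,225). I'll back off and lift clear to check it and measure the lever.

```bash
python3 -m handwheel '[{"fingers":0.277,"x":-0.004,"y":0,"z":0,"spin":0},{"fingers":0.277,"x":-0.004,"y":-0.02,"z":0,"spin":0},{"fingers":0.277,"x":-0.004,"y":-0.05,"z":0,"spin":0},{"fingers":-1,"x":-0.03,"y":-0.08,"z":0,"spin":-4},{"fingers":-1,"x":-0.07,"y":-0.08,"z":0.01,"spin":-8},{"fingers":-1,"x":-0.11,"y":-0.08,"z":0.02,"spin":-12},{"fingers":-1,"x":-0.15,"y":-0.08,"z":0.03,"spin":-14},{"fingers":-1,"x":-0.17,"y":-0.08,"z":0.045,"spin":-14},{"fingers":-1,"x":-0.18,"y":-0.08,"z":0.06,"spin":-14},{"fingers":-1,"x":-0.18,"y":-0.08,"z":0.06,"spin":-14}]'
python3 - <<'E'
from h import *
o=get_obs(); print(o['ee_pos'],o['eef_rot'])
im,d=cams.camera('scene');it,dt=cams.camera('top')
cv2.imwrite('pics/s5.png',np.hstack([cv2.resize(it[195:265,243:313,::-1],(390,390),interpolation=3),cv2.resize(im[140:210,267:337,::-1],(390,390),interpolation=3)]))
def ray(n,uv,h):
    a=pts(n,[uv],[.5])[0]; V=K(n)[2]; c=-V[:3,:3].T@V[:3,3]; return c+(a-c)*(h-c[2])/(a[2]-c[2])
k=[]
for n,(a,b,e,f) in(('scene',(170,215,205,242)),('top',(385,205,425,232))):
    z=np.load(f'pics/{n}0.npz')['im']; m=(z[b:f,a:e].max(2)<55).astype(np.uint8); nn,l,s,c=cv2.connectedComponentsWithStats(m); i=1+s[1:,4].argmax(); uv=c[i]+[a,b]; k.append(uv); print(n,uv,s[i],ray(n,uv,.095))
    m=((z[...,0]>120)&(z[...,2]<70)&(z[...,1]>80)).astype(np.uint8)  # brass
    nn,l,s,c=cv2.connectedComponentsWithStats(m); 
    for i in range(1,nn):
        if s[i,4]>15: print('  brass',c[i],s[i,4],ray(n,c[i],.0125))
# triangulate
A=[];B=[]
for n,uv in zip(('scene','top'),k):
    V=K(n)[2];c=-V[:3,:3].T@V[:3,3];p=pts(n,[uv],[1.])[0]-c;p/=np.linalg.norm(p);Q=np.eye(3)-np.outer(p,p);A.append(Q);B.append(Q@c)
print('knob',np.linalg.solve(sum(A),sum(B)))
E
```

```text
time_s: 7.45
ee_pos: [0.4314, -0.0239, 0.251]
eef_rot: [-1.572, 0.0, 1.579]
force: [-0.4, 0.1, -0.3]
grip_width: 0.0075
[ 0.43140301 -0.02388628  0.25097808] [-1.57166257e+00  8.74662510e-05  1.57857815e+00]
scene [185.52136752 226.41025641] [ 10   6  12  12 117] [ 0.54174509 -0.13018905  0.095     ]
  brass [339.5415978   79.90413223] 3630 [-0.04475504  0.44878342  0.0125    ]
  brass [317.41666667  56.5       ] 24 [-0.21383966  0.44004944  0.0125    ]
  brass [307.38888889  58.11111111] 18 [-0.21242278  0.40392298  0.0125    ]
  brass [271.58252427  66.20873786] 206 [-0.19257265  0.27368285  0.0125    ]
  brass [307.64705882  67.62254902] 204 [-0.14932267  0.38160591  0.0125    ]
  brass [154.94871795  81.02564103] 39 [-0.21072574 -0.09800739  0.0125    ]
  brass [ 77.46145678 118.37438947] 4709 [-0.06793001 -0.33615391  0.0125    ]
  brass [440.43298969  96.82474227] 97 [0.13619206 0.70205283 0.0125    ]
  brass [144.63636364  98.31818182] 22 [-0.11627073 -0.141247    0.0125    ]
  brass [421.31428571  98.6       ] 35 [0.1291004  0.64025697 0.0125    ]
  brass [364.56379187 140.84
[... 6711 characters left out ...]
076923] 286 [ 0.79788021 -0.26784477  0.0125    ]
  brass [103.98765432 376.59259259] 81 [ 0.77418704 -0.32529655  0.0125    ]
  brass [178.625  384.8125] 16 [ 0.82688839 -0.20628123  0.0125    ]
  brass [290.59375 387.65625] 32 [ 0.88903314 -0.0296945   0.0125    ]
  brass [216.83457249 404.9330855 ] 538 [ 0.88154626 -0.15369023  0.0125    ]
  brass [346.15384615 407.91666667] 156 [0.9519887  0.04413682 0.0125    ]
  brass [ 91.05263158 400.92105263] 38 [ 0.81374379 -0.350128    0.0125    ]
  brass [155.03225806 411.22580645] 31 [ 0.8624621  -0.25157161  0.0125    ]Traceback (most recent call last):
  File "<stdin>", line 9, in <module>
ValueError: attempt to get argmax of an empty sequence
```

View pics/s5.png

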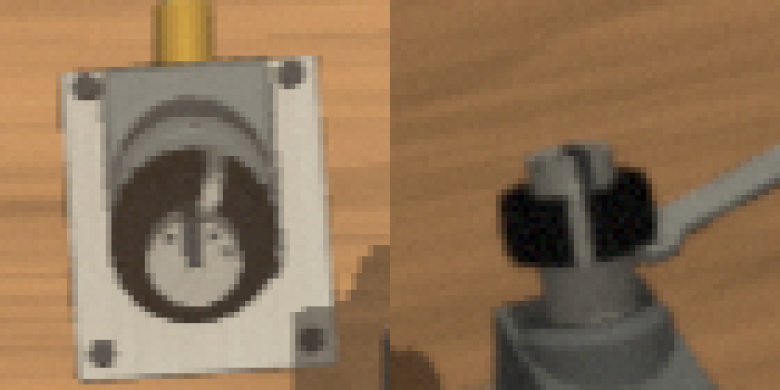

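The top crop shows the rib at (213,180), still clockwise of the ridge line at x=193, by about 0.2 to 0.3 rad. I'll measure it numerically by sampling brightness around the ring face.

```bash
cat > rib.py <<'E'
from plan2 import *
def rib(im,n='top'):
    th=np.linspace(-1.6,1.0,131); v=0
    g=cv2.GaussianBlur(im,(0,0),.5).astype(np.float32).mean(2)
    for r in (.0205,.0225,.0245,.0265):
        P=M+.017*ax+r*(np.cos(th)[:,None]*mx+np.sin(th)[:,None]*my); uv=proj(n,P).astype(np.float32); v=v+cv2.remap(g,uv[:,:1],uv[:,1:],1).ravel()/4
    w=np.clip(v-np.median(v)-.5*(v.max()-np.median(v)),0,None); i=v.argmax(); s=abs(th-th[i])<.4
    return round(float((w*th)[s].sum()/w[s].sum()),3), float(v.max()-np.median(v))
E
python3 - <<'E'
from rib import *
print('t0',rib(np.load('pics/top0.npz')['im']),rib(np.load('pics/scene0.npz')['im'],'scene'))
for i in range(3): print(get_obs()['time_s'],rib(cams.camera('top')[0]),rib(cams.camera('scene')[0],'scene'))
it=np.load('pics/top0.npz')['im']
print(it[210:228:2,395:413:2].max(2))
E
```

```text
t0 (-1.229, 89.38735961914062) (-1.079, 16.937660217285156)
7.55 (-0.306, 98.6826171875) (-0.408, 56.619876861572266)
7.65 (-0.306, 98.50186157226562) (-0.408, 57.767818450927734)
7.75 (-0.304, 98.45451354980469) (-0.408, 56.8642578125)
[[ 85  88  83  83  82 116 179 161 176]
 [ 82  86  91  71  64  78 174 159 162]
 [ 73  76  64  65  62  63  65 167 186]
 [ 67  63  63  65  63  66  64  91 160]
 [114  75  63  64  61  69  61  63 105]
 [113  85  60  62  62  63  62  76 182]
 [115 114  64  60  60  63  60 158 179]
 [114 112 179 107  62  74 130 173 172]
 [110 183 178 179 180 178 172 178 179]]
```

The collar stands at about -0.30, balanced near the crest between two stops. I'll go back behind the rib and push further.

Run:
```python
from plan2 import *
o=get_obs()
p,y,*r=plan2(-.3,.009,.0275);p[2]=.215; print(local(p,y,o),p,y,r)
```

```text
(array([ 149.8,   35.4, -100.7]), np.float64(17.3)) [0.53175461 0.12818504 0.215     ] 1.2791142158384277 [np.float64(3.9693063650076774), -1, np.float64(2.2255989434357693), np.float64(6.262128774261439)]
```

```bash
python3 -m handwheel '[{"fingers":0.277,"x":0.03,"y":0,"z":-0.02,"spin":5},{"fingers":0.277,"x":0.06,"y":0,"z":-0.04,"spin":10},{"fingers":0.277,"x":0.09,"y":0,"z":-0.06,"spin":15},{"fingers":0.277,"x":0.12,"y":0,"z":-0.08,"spin":17},{"fingers":0.277,"x":0.14,"y":0.01,"z":-0.095,"spin":17},{"fingers":0.277,"x":0.15,"y":0.02,"z":-0.1,"spin":17},{"fingers":0.277,"x":0.15,"y":0.03,"z":-0.101,"spin":17},{"fingers":0.277,"x":0.15,"y":0.035,"z":-0.101,"spin":17},{"fingers":0.277,"x":0.15,"y":0.035,"z":-0.101,"spin":17},{"fingers":0.277,"x":0.15,"y":0.035,"z":-0.101,"spin":17}]'
python3 - <<'E'
from plan2 import *
o=get_obs()
for t,g in((-.3,.009),(-.3,.004),(-.3,0),(-.2,0),(-.1,0),(-.05,0),(0,0),(.05,0)):
    p,y,*r=plan2(t,g,.0275,.0005); print(t,g,np.round(r,2),local(p,y,o))
E
```

```text
time_s: 8.85
ee_pos: [0.5318, 0.1272, 0.2161]
eef_rot: [-1.571, -0.0, 1.284]
force: [-0.1, 0.1, 0.2]
grip_width: 0.0603
-0.3 0.009 [ 3.78 -1.    2.73  6.76] (array([ 0.9, 47.9,  0.3]), np.float64(0.3))
-0.3 0.004 [ 2.75 -1.    0.93  4.96] (array([ 5.9, 46.1,  0.3]), np.float64(0.3))
-0.3 0 [ 2.52 -1.   -0.01  4.03] (array([ 9.9, 45.2,  0.2]), np.float64(0.3))
-0.2 0 [ 2.45 -1.   -0.2   3.95] (array([12.5, 44.6,  3.6]), np.float64(-6.1))
-0.1 0 [ 2.37 -1.   -0.33  3.87] (array([14.6, 44.2,  7.2]), np.float64(-12.6))
-0.05 0 [ 2.34 -1.   -0.42  3.8 ] (array([15.6, 44. ,  9.1]), np.float64(-15.8))
0 0 [ 2.33 -1.   -0.42  3.81] (array([16.4, 43.9, 11. ]), np.float64(-19.0))
0.05 0 [ 2.29 -1.   -0.45  3.77] (array([17.2, 43.8, 12.9]), np.float64(-22.3))
```

```bash
python3 -m handwheel '[{"fingers":0.277,"x":0.001,"y":0.025,"z":0,"spin":0},{"fingers":0.277,"x":0.001,"y":0.04,"z":0,"spin":0},{"fingers":0.277,"x":0.003,"y":0.045,"z":0,"spin":0},{"fingers":0.277,"x":0.006,"y":0.045,"z":0,"spin":0},{"fingers":0.277,"x":0.01,"y":0.045,"z":0.0002,"spin":0},{"fingers":0.277,"x":0.0125,"y":0.0445,"z":0.0036,"spin":-6},{"fingers":0.277,"x":0.0146,"y":0.044,"z":0.0072,"spin":-12.5},{"fingers":0.277,"x":0.0156,"y":0.044,"z":0.0091,"spin":-16},{"fingers":0.277,"x":0.0156,"y":0.044,"z":0.0091,"spin":-16},{"fingers":0.277,"x":0.0156,"y":0.044,"z":0.0091,"spin":-16}]'
python3 - <<'E'
from rib import *
print(get_obs()['time_s'],rib(cams.camera('top')[0]),rib(cams.camera('scene')[0],'scene'))
E
```

```text
time_s: 9.85
ee_pos: [0.5278, 0.1457, 0.1722]
eef_rot: [-1.572, -0.0, 1.562]
force: [0.0, -0.2, -1.2]
grip_width: 0.0602
9.85 (-0.284, 132.35986328125) (-0.251, 28.552570343017578)
```

```bash
python3 -m handwheel '[{"fingers":0.277,"x":-0.004,"y":0,"z":0,"spin":0},{"fingers":0.277,"x":-0.004,"y":-0.02,"z":0,"spin":0},{"fingers":0.277,"x":-0.004,"y":-0.05,"z":0,"spin":0},{"fingers":0.277,"x":-0.03,"y":-0.08,"z":0.02,"spin":0},{"fingers":0.277,"x":-0.07,"y":-0.08,"z":0.04,"spin":0},{"fingers":0.277,"x":-0.11,"y":-0.08,"z":0.06,"spin":0},{"fingers":0.277,"x":-0.15,"y":-0.08,"z":0.08,"spin":0},{"fingers":0.277,"x":-0.17,"y":-0.08,"z":0.09,"spin":0},{"fingers":0.277,"x":-0.17,"y":-0.08,"z":0.09,"spin":0},{"fingers":0.277,"x":-0.17,"y":-0.08,"z":0.09,"spin":0}]'
python3 - <<'E'
from rib import *
it=cams.camera('top')[0];im=cams.camera('scene')[0]
print(get_obs()['time_s'],rib(it),rib(im,'scene'))
cv2.imwrite('pics/s6.png',np.hstack([cv2.resize(it[195:265,243:313,::-1],(390,390),interpolation=3),cv2.resize(im[140:210,267:337,::-1],(390,390),interpolation=3)]))
E
```

```text
time_s: 10.95
ee_pos: [0.4365, -0.024, 0.2518]
eef_rot: [-1.571, -0.0, 1.562]
force: [-0.0, -0.2, 0.4]
grip_width: 0.0598
11.05 (0.022, 104.56086730957031) (-0.034, 39.984046936035156)
```

View pics/s6.png

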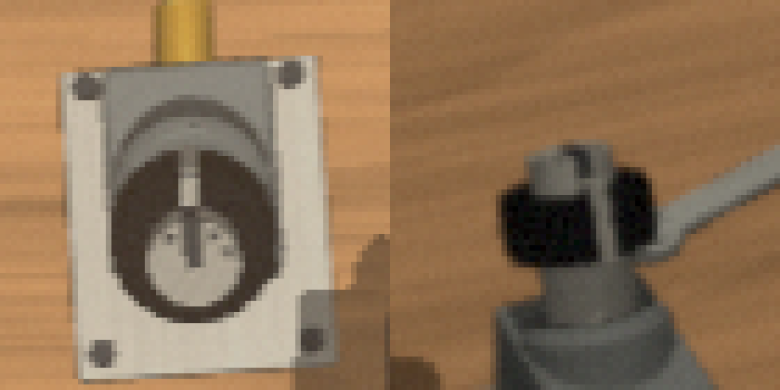

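The rib at (190,180) is now in line with the ridge at (193,235). The estimates are +0.02 (top) and -0.03 (scene), so the collar is at the mark. Now I'll measure the lever.

Run:
```python
from rib import *
k=[]
for n,(a,b,e,f),th in(('scene',(170,215,205,242),55),('top',(385,205,425,232),67)):
    z=np.load(f'pics/{n}0.npz')['im']; m=(z[b:f,a:e].max(2)<th).astype(np.uint8); nn,l,s,c=cv2.connectedComponentsWithStats(m); i=1+s[1:,4].argmax(); k.append(c[i]+[a,b]); print(n,k[-1],s[i])
A=[];B=[]
for n,uv in zip(('scene','top'),k):
    V=K(n)[2];c=-V[:3,:3].T@V[:3,3];p=pts(n,[uv],[1.])[0]-c;p/=np.linalg.norm(p);Q=np.eye(3)-np.outer(p,p);A.append(Q);B.append(Q@c)
kn=np.linalg.solve(sum(A),sum(B));print('knob',kn)
# ports (brass) in the top view, near z=.0125
z=cv2.cvtColor(np.load('pics/top0.npz')['im'],cv2.COLOR_RGB2HSV); G=grid('top',np.load('pics/top0.npz')['d'])
w=z[190:235,365:430]; m=((w[...,1]>150)&(w[...,0]>15)&(w[...,0]<30)).astype(np.uint8); nn,l,s,c=cv2.connectedComponentsWithStats(m)
for i in range(1,nn):
    if s[i,4]>8: print('port',c[i]+[365,190],s[i,4],pts('top',[c[i]+[365,190]],[1.02]).round(3),np.median(G[190:235,365:430][l==i],0).round(3))
P=G[190:235,365:430].reshape(-1,3); q=P[(abs(P[:,2]-.0235)<.004)&(w.reshape(-1,3)[:,1]<60)]; print('block top',len(q),q.min(0),q.max(0),cv2.minAreaRect((q[:,:2]*1000).astype(np.float32)))
```

```text
scene [185.52136752 226.41025641] [ 10   6  12  12 117]
top [402.875      217.89285714] [ 11   7  14  13 112]
knob [ 0.54705161 -0.12982285  0.09972787]
port [379.70769231 209.56923077] 65 [[ 0.566 -0.085  0.091]] [ 0.575 -0.099  0.019]
port [413.31481481 214.57407407] 54 [[ 0.555 -0.153  0.089]] [ 0.564 -0.17   0.018]
block top 427 [ 0.53472115 -0.16137496  0.01958869] [ 0.60658241 -0.10508209  0.02749011] ((570.6181030273438, -133.36407470703125), (49.441925048828125, 69.35809326171875), 80.61253356933594)
```

```bash
python3 -m handwheel '[{"fingers":-1,"x":-0.025,"y":0,"z":-0.015,"spin":3},{"fingers":-1,"x":-0.05,"y":0,"z":-0.03,"spin":6},{"fingers":-1,"x":-0.075,"y":0,"z":-0.045,"spin":8.5},{"fingers":-1,"x":-0.095,"y":0,"z":-0.06,"spin":8.5},{"fingers":-1,"x":-0.1,"y":0.015,"z":-0.07,"spin":8.5},{"fingers":-1,"x":-0.1,"y":0.035,"z":-0.074,"spin":8.5},{"fingers":-1,"x":-0.1,"y":0.055,"z":-0.074,"spin":8.5},{"fingers":-1,"x":-0.1,"y":0.06,"z":-0.074,"spin":8.5},{"fingers":-1,"x":-0.1,"y":0.06,"z":-0.074,"spin":8.5},{"fingers":-1,"x":-0.1,"y":0.06,"z":-0.074,"spin":8.5}]'
python3 - <<'E'
from plan2 import *
o=get_obs();X=np.array([.987,-.159,0]);pv=np.array([.5706,-.1334,0])
for s in(-.061,.0164):
  print(local(pv+s*X+[0,0,.099],1.41,o))
E
```

```text
time_s: 12.05
ee_pos: [0.5101, -0.1241, 0.1924]
eef_rot: [-1.572, 0.0, 1.416]
force: [1.1, -0.1, 0.3]
grip_width: 0.0008
(array([ 0.4, 93.4, -0.2]), np.float64(0.3))
(array([  0.1,  93.4, -77.6]), np.float64(0.3))
```

Descend in front of the knob, then push toward the back as far as roughly upright.

```bash
python3 -m handwheel '[{"fingers":-1,"x":0,"y":0.03,"z":0.004,"spin":0},{"fingers":-1,"x":0,"y":0.06,"z":0.004,"spin":0},{"fingers":-1,"x":0,"y":0.085,"z":0.004,"spin":0},{"fingers":-1,"x":0,"y":0.093,"z":0.002,"spin":0},{"fingers":-1,"x":0,"y":0.093,"z":-0.006,"spin":0},{"fingers":-1,"x":0,"y":0.093,"z":-0.014,"spin":0},{"fingers":-1,"x":0,"y":0.093,"z":-0.022,"spin":0},{"fingers":-1,"x":0,"y":0.093,"z":-0.03,"spin":0},{"fingers":-1,"x":0,"y":0.093,"z":-0.038,"spin":0},{"fingers":-1,"x":0,"y":0.093,"z":-0.045,"spin":0}]'
python3 - <<'E'
from plan2 import *
print(get_obs()['force'])
cv2.imwrite('pics/s7.png',cv2.resize(cams.camera('scene')[0][180:290,130:270,::-1],(700,550),interpolation=3))
E
```

```text
time_s: 13.05
ee_pos: [0.5549, -0.1314, 0.0988]
eef_rot: [-1.571, 0.0, 1.416]
force: [-1.6, 0.1, 0.3]
grip_width: 0.0004
[-1.62165709  0.08914922  0.2706755 ]
```

View pics/s7.png

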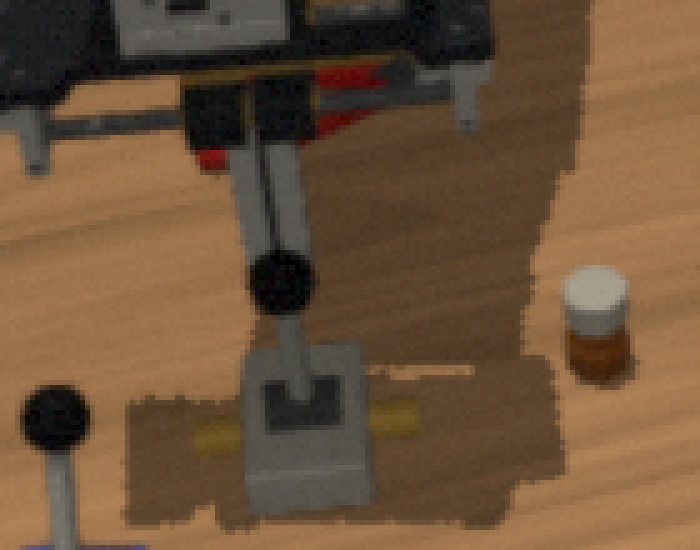

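The fingers are centred on the knob at (282,282) and the lever is following. I'll finish the throw, slowing down near the stop.

```bash
python3 -m handwheel '[{"fingers":-1,"x":0,"y":0,"z":-0.006,"spin":0},{"fingers":-1,"x":0,"y":0,"z":-0.012,"spin":0},{"fingers":-1,"x":0,"y":0,"z":-0.017,"spin":0},{"fingers":-1,"x":0,"y":0,"z":-0.021,"spin":0},{"fingers":-1,"x":0,"y":0,"z":-0.024,"spin":0},{"fingers":-1,"x":0,"y":0,"z":-0.026,"spin":0},{"fingers":-1,"x":0,"y":0,"z":-0.028,"spin":0},{"fingers":-1,"x":0,"y":0,"z":-0.029,"spin":0},{"fingers":-1,"x":0,"y":0,"z":-0.03,"spin":0},{"fingers":-1,"x":0,"y":0,"z":-0.03,"spin":0}]'
cat > lev.py <<'E'
from rib import *
def knob():
    z,d=cams.camera('scene'); a,b,e,f=160,215,225,262; m=(z[b:f,a:e].max(2)<50).astype(np.uint8); nn,l,s,c=cv2.connectedComponentsWithStats(m)
    X=np.array([.987,-.159,0]);pv=np.array([.5706,-.1334,.022])
    ph=np.linspace(0,1.05,106); uv=proj('scene',pv+.081*(np.sin(ph-.5)[:,None]*X+np.cos(ph-.5)[:,None]*[0,0,1]))
    for i in range(1,nn):
        if 60<s[i,4]<200: D=np.linalg.norm(uv-c[i]-[a,b],axis=1); print('knob',c[i]+[a,b],s[i],'phi',ph[D.argmin()],'resid px',D.min())
E
python3 -c "
from lev import *
knob()"
```

```text
time_s: 14.1
ee_pos: [0.5838, -0.136, 0.0986]
eef_rot: [-1.571, -0.0, 1.415]
force: [-0.5, -0.4, -0.7]
grip_width: 0.0002
knob [173.16216216 217.40540541] [ 7  0 13  6 74] phi 0.0 resid px 14.46327641326677
```

```bash
python3 -m handwheel '[{"fingers":-1,"x":0,"y":0,"z":-0.001,"spin":0},{"fingers":-1,"x":0,"y":0,"z":-0.002,"spin":0},{"fingers":-1,"x":0,"y":0,"z":-0.003,"spin":0},{"fingers":-1,"x":0,"y":0,"z":-0.0035,"spin":0},{"fingers":-1,"x":0,"y":0,"z":-0.004,"spin":0},{"fingers":-1,"x":0,"y":0,"z":-0.004,"spin":0},{"fingers":-1,"x":0,"y":0,"z":-0.004,"spin":0},{"fingers":-1,"x":0,"y":0,"z":-0.004,"spin":0},{"fingers":-1,"x":0,"y":0,"z":-0.004,"spin":0},{"fingers":-1,"x":0,"y":0,"z":-0.004,"spin":0}]'
python3 -c "
from lev import *
z,d=cams.camera('scene');G=grid('scene',d);X=np.array([.987,-.159,0]);pv=np.array([.5706,-.1334,.022])
L=(G-pv); s=L@X; t=L@[.159,.987,0]
m=(abs(t)<.02)&(s>.015)&(s<.07)&(L[...,2]>.045)&(L[...,2]<.1)&(z.max(2)<60); print(m.sum(),np.argwhere(m).mean(0),'s',s[m].mean(),s[m].max(),'z',G[...,2][m].mean(),G[...,2][m].max())"
```

```text
time_s: 15.15
ee_pos: [0.587, -0.1364, 0.0984]
eef_rot: [-1.569, -0.0, 1.415]
force: [-7.1, 0.2, 2.4]
grip_width: 0.0006
169 [250.63313609 186.66863905] s 0.04211819193001513 0.05401835696492931 z 0.10081792897687859 0.12115078088231844
```

The reaction rose to 7 N, and the knob surface reaches 54 mm behind the pivot, so the lever is at its end stop. I'll back off, lift and check everything.

```bash
python3 -m handwheel '[{"fingers":-1,"x":0,"y":0,"z":0.01,"spin":0},{"fingers":-1,"x":0,"y":0,"z":0.03,"spin":0},{"fingers":-1,"x":0,"y":-0.01,"z":0.05,"spin":0},{"fingers":-1,"x":0,"y":-0.04,"z":0.08,"spin":0},{"fingers":-1,"x":0,"y":-0.08,"z":0.12,"spin":0},{"fingers":-1,"x":-0.04,"y":-0.12,"z":0.15,"spin":0},{"fingers":-1,"x":-0.08,"y":-0.14,"z":0.17,"spin":0},{"fingers":-1,"x":-0.1,"y":-0.14,"z":0.17,"spin":0},{"fingers":-1,"x":-0.1,"y":-0.14,"z":0.17,"spin":0},{"fingers":-1,"x":-0.1,"y":-0.14,"z":0.17,"spin":0}]'
python3 -c "
from lev import *
knob()
it=cams.camera('top')[0];im=cams.camera('scene')[0];print(rib(it),rib(im,'scene'),get_obs()['time_s'])
g=cv2.absdiff(im,np.load('pics/scene0.npz')['im']).max(2); 
for nm,(u,v) in dict(pliers=(197,200),vial=(249,245),beaker=(355,297),meter=(205,360),adapter=(270,303),screw=(420,200),spanner=(340,170)).items(): print(nm,np.median(g[v-12:v+12,u-12:u+12]),np.percentile(g[v-12:v+12,u-12:u+12],95))
cv2.imwrite('pics/s8.png',im[...,::-1])"
```

```text
time_s: 16.2
ee_pos: [0.4043, -0.2093, 0.2387]
eef_rot: [-1.572, 0.0, 1.414]
force: [0.2, -0.1, -0.9]
grip_width: 0.0007
knob [186.80434783 252.39855072] [ 21  31  13  14 138] phi 1.0 resid px 0.5655442725399968
(0.022, 98.12939453125) (-0.059, 42.21721267700195) 16.35
pliers 30.0 64.0
vial 4.0 9.0
beaker 4.0 7.0
meter 4.0 8.0
adapter 4.0 7.0
screw 4.0 8.0
spanner 4.0 7.0
```

View pics/s8.png

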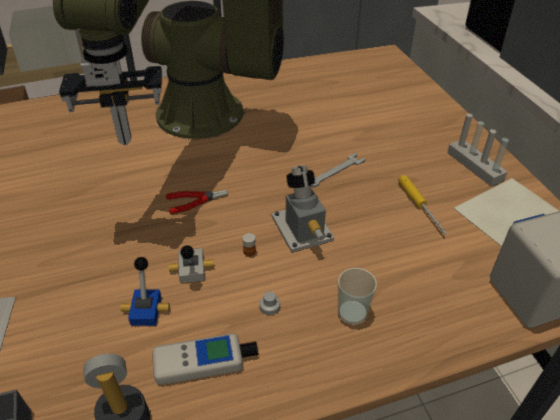

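The lever now leans fully back, with its knob at (187,252). The pliers at (197,200) have not moved and only have the arm's shadow on them. The rest of the bench is unchanged.

```bash
python3 -c "
from station import workorder; print(workorder.hand_in())"
```

```text
the job is handed in; nothing more can be done
None
```

Both parts of the job are done, and I handed it in at about 16.4 s of the 45 s allowed. The hand-in gives no verdict.

- **Collar:** I pushed the rib round from the -1.26 stop with one finger pad. The first push left the collar hanging at about -0.30, so I went back and pushed again, and it settled at the mark. The last estimates were +0.02 rad from the top camera and -0.06 rad from the scene camera. The two disagree slightly, but both are inside ±0.08. The crop taken just after the second push showed the rib in line with the ridge.
- **Gas lever:** I threw it with the fingers closed until about 7 N built up at the back stop. The last check, with the arm clear, put it at about 1.0 rad, and the gripper is touching nothing.
- **Bystanders:** Six of the seven showed no visible change against the first picture. The pliers' image patch did differ, but the picture shows that is only the arm's shadow; they lie where they were.

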